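# Draw a button tray out of its bench rack with a pull hook

## Robot

A 7-joint arm with a two-finger parallel gripper is mounted at the origin on the work surface. World frame = base frame: x ahead of the robot, y to its left, z up, the work surface at z = 0. Lengths are in m, angles in rad, forces in N, time in s.
With the tool pointing down it reaches from about 0.4 to 0.9 m from the base axis. Payload 5.5 kg.
Tool frame: the origin (TCP) lies midway between the tips of the shut fingers; the grasp point (between the pads) lies 19 mm behind it; z points along the fingers, y is the line along which they close (so a half turn about z gives the same grasp; the last joint's range is limited). The gripper opens to 92 mm and grips with 3 to 60 N. Pads are 19 mm wide; open, the fingers measure 130 mm over their backs; the gripper's body (75 mm by 190 mm) begins 47 mm behind the grasp point.
Start: joints at [1.403, 0.501, -0.427, 1.55, 0.221, 1.138, -0.21], TCP at [0.271, -0.591, 0.227] pointing down, gripper open.
Joint ranges: [-2.88, 2.88], [-0.31, 2.03], [-1.54, 1.56], [0.2, 2.42], [-1.41, 4.55], [0.19, 2.02], [-2.57, 2.57]. Speed limits (rad/s): [2.57, 2.57, 3.14, 3.14, 3.14, 3.14, 3.14].

## Interface

Orientations are given as a unit quaternion [x, y, z, w].
In Python, from plant import env gives the robot as it stands. The module is installed in compiled form; this text tells all that it offers.
- The arm moves only by the tool apply_moves, never from a script. Its argument "steps" is a list of rows, each an object with "slide": the shift along the tool's x, y, z in units of 25 mm (1.0 is 25 mm), a list of three; "delta_rot": the turn, a rotation vector about the tool's x, y, z in degrees, a list of three; "jaw": the finger opening in mm, from 0 to 91.8. In form: [{"slide": [x, y, z], "delta_rot": [wx, wy, wz], "jaw": jaw}, ...]. A call has 1 to 12 rows; each row is the pose to reach, as a shift and turn from the pose commanded when the call began, along the tool's axes at that moment; what a row does not reach only later rows make up. A row lasts 1/8 s, in which the tool goes at most 62.5 mm and 10.7 degrees, less where a joint would pass 70% of its speed; a pose out of reach is approached as far as the arm can. A call with a gripper value outside its range is refused whole. The fingers move at their own pace and stop on an object; the grip force is fixed at half the most. Time passes only in rows, so rows that repeat a pose let the fingers close. It gives the time, the measured TCP pose, the force, the opening and the grip force at its end, in the units of the state.
- env.observe(): the state, without advancing time (a new reading comes with each control period).
- env.grab_frame(name): name is "scene" or "top"; returns (picture, depth): 400x640x3 uint8, blue, green, red; 400x640 float32, m along the optical axis (not along the pixel's ray), 0 where there is no reading.
- env.camera_model(name): a dict with "vertical_fov" (degrees; the focal length in pixels is half the picture's height over the tangent of half this angle, whatever the lens; pixels are square), "cx", "cy" (the principal point, pixels), "position" and "orientation" of the camera in the world. Camera axes: x right, y up, looking along -z (the intrinsics and any distortion apply to the point x, -y, -z); pixel columns grow to the right and rows downward; lengths in m; the calibration is good to about 2 mm. A picture is of the moment at which its call begins. camera_model takes no time and is no camera call.
- env.job_done(): hands the job in; it is judged then, once.
Trained networks look in the newest picture that a camera, given by its name, has taken for a name from the list of things; names that differ only in an ending like _2 or _b are one class to them, and where a whole thing is asked for, a point or a joint stands for the part that bears it (a point fixed in the world has none). Each returns a list of dicts, best first, with "confidence" (0 to 1); they miss things now and then, are a little off and sometimes report something else, mostly with a low value. They report only what shows in the picture. A call takes as long as a camera call. They do not tell look-alikes from the thing itself.
- env.find_in(camera, name): "box" ([centre column, centre row, width, height] in pixels, round what is visible of it).
- env.outline_of(camera, name): "pixels" (400x640 bool, what is visible of it) and "box" ([centre column, centre row, width, height] in pixels, round what is visible of it).
The state is a dict: "time": time; "joints": joint angles; "joint_velocities": joint speeds; "joint_efforts": joint torques, N m; "ee_pos": TCP position; "ee_rot": TCP orientation; "ft_force": force on the tool from outside, world axes, zero at the start; "wrist_torque": the same for the moment, N m; "opening": finger opening in m; "grasp_force": force on a finger pad.
Only numpy, scipy, OpenCV 4.12 (cv2) and the standard library are available. Lean on these libraries where they do the work, as an engineer would, in place of code of your own. Each camera call takes 0.05 s, during which the arm holds its last target. There are 200 camera calls.

## Task

Take the orange pull hook from the cork mat, put its prong down through the brass eye of the grey button tray, and gently drag the tray out along the rack with the hook until it is fully home against the two yellow stops. Then unhook it and stand the hook back on the cork mat, leaving the tray against the stops. Only the hook may touch the tray, with gentle pushes and pulls that stay under 15 N, and leave the tape roll, bead box and jar where they are.

Things in the scene. Friction and masses are not known exactly. Their poses are not given: they have to be found in the camera images.
- hook: pull hook standing upright on the mat, 0.16 kg: orange block handle 70 x 24 x 45 mm (x, y, z; grip across the 24). From its +x end, 36 mm up, a level steel shank 8 mm thick carries a round, flat-ended prong, 8 mm diameter, pointing straight down 85 mm ahead of the handle's centre, its end 4 mm above the handle's underside level. Origin: centre of the handle's underside; x towards the prong, z up
- tray: loose grey tray of buttons, 140 deep (x) x 170 wide (y) x 45 mm high, 0.5 to 1 kg, lying on the rack's floor; dragging it takes 2 to 5 N. Origin: centre of its underside; -x is its front, the way it comes out. From the front wall juts a level brass plate, 40 x 84 x 6 mm (x, y, z), its top 36 mm above the tray's underside, with the eye in its middle
- eye (a point): centre of the eye, a round through hole of 11 mm diameter, at the brass plate's top face: (-90, 0, 36) mm in the tray's frame, 48 mm above the table; 30 mm are clear between plate and rack floor
- rack: fixed blue rack, 268 deep (x) x 196 wide (y), front to -x, floor 12 mm thick. Origin: centre of the floor's underside. Back half (x 0 to 138 mm): walls and roof, 88 mm high. Open front half: side rails to 28 mm above the table. The tray has 3 mm of play each side. With the tray against the stops its origin is at x = -45 mm in this frame; it starts 85 to 100 mm further in
- mat: fixed cork mat 170 x 200 x 3 mm (x, y, z) on the table, on which the hook stands. Origin: centre of its underside
- tape: roll of white tape lying flat, 104 mm diameter, 24 mm high; a bystander. Origin: centre of its underside
- beadbox: white plastic bead box with compartments, 75 x 150 x 28 mm; a bystander. Origin: centre of its underside
- jar: white jar with a red cap, 52 mm diameter, 62 mm high; a bystander. Origin: centre of its underside
- stops (a point): point midway between the two yellow stop blocks at the rack's front, on the line that the tray's front wall meets: (-115, 0, 28) mm in the rack's frame, at the blocks' top. Rigid blocks, 15 mm thick, |y| from 48 to 88 mm; the brass plate and the hook pass over and between them
- aim (a point): where the centre of the prong's lower end would be if the shank were straight: (85, 0, 4) mm in the hook's frame, moving with the handle. The worn shank is bent sideways by an unmeasured angle up to 0.33 rad about a point 25 mm ahead of the handle's centre, so the real prong lies up to 19 mm to either side (+y or -y) of this point and up to 3 mm nearer the handle; in use the bend does not change
Not all that is in view belongs to the job. What is meant by the hook is not black, and is the smaller of those in its own colour.

How it is judged:
By the outcome, as a careful person would: the job done as asked, in the order asked, and still so for the second after the job is handed in, with the robot touching nothing.
It also fails if it takes over 72 s, if anything falls off the work surface, if the arm or the gripper's body presses on something with over 40 N, if the wrist force passes 120 N, or if a joint passes its speed limit or range.

## Working session

There is one attempt and no reset: what is moved stays moved. The work goes in short steps, Python scripts to look and compute and a tool call to move; the robot and the scene stay as the last step left them, time stands still between calls to the robot, and variables do not carry over. Pictures are saved under pics/ and viewed, at most 11 in all, crops included, and the job is handed in when it is done.

Besides the shell and the picture viewer there is one more tool, called after "Request:" as name(argument=value, ...), one argument or row to a line, values as JSON. apply_moves: Moves the arm, as the interface text tells. Its arguments: {"type":"object","properties":{"steps":{"type":"array"}},"required":["steps"]}

```bash
mkdir -p pics; cat > h.py <<'E'
import numpy as np, cv2
from scipy.spatial.transform import Rotation as R
from plant import env
def cam(n):
    m=env.camera_model(n); f=200/np.tan(np.radians(m['vertical_fov'])/2)
    return m,f,np.array(m['position']),R.from_quat(m['orientation'])
def cloud(n,d):
    m,f,p,r=cam(n); v,u=np.mgrid[0:400,0:640]
    c=np.dstack([(u-m['cx'])/f*d,-(v-m['cy'])/f*d,-d])
    return r.apply(c.reshape(-1,3)).reshape(400,640,3)+p
def ray(n,u,v,z):
    m,f,p,r=cam(n); k=r.apply([(u-m['cx'])/f,-(v-m['cy'])/f,-1.]); return p+k*(z-p[2])/k[2]
def proj(n,P):
    m,f,p,r=cam(n); c=r.inv().apply(np.atleast_2d(P)-p); return np.c_[m['cx']+f*c[:,0]/-c[:,2], m['cy']-f*c[:,1]/-c[:,2]]
E
python3 - <<'E'
from h import *
for n in ['scene','top']:
    print(env.camera_model(n))
    im,d=env.grab_frame(n); cv2.imwrite(f'pics/{n}0.png',im); np.save(f'{n}0.npy',d)
    P=cloud(n,d)
    for t in ['hook','tray','eye','rack','mat','tape','beadbox','jar','stops']:
        try:
            for q in env.outline_of(n,t)[:3]:
                m=q['pixels']&(d>0); print(n,t,round(q['confidence'],2),np.round(q['box']),np.round(np.median(P[m],0),3),m.sum())
        except Exception as e: print(t,e)
print(env.observe())
E
```

```text
{'vertical_fov': 57.398062234747634, 'cx': 315.8174113912014, 'cy': 197.58508769894138, 'position': array([ 0.95712524, -0.33809733,  0.85752297]), 'orientation': array([0.28843696, 0.11774955, 0.37019373, 0.87515471])}
scene hook 0.58 [321. 118.  12.  43.] [0.296 0.333 0.058] 362
scene hook 0.49 [358. 176.  12.  39.] [0.547 0.235 0.046] 226
scene hook 0.46 [401. 138.   9.  32.] [0.55  0.445 0.042] 213
scene tray 0.83 [207. 288.  55.  52.] [ 0.541 -0.271  0.047] 1112
scene eye 0.74 [207. 289.  58.  53.] [ 0.54  -0.271  0.047] 1141
scene rack 0.93 [199. 304. 150. 136.] [ 0.57  -0.339  0.087] 9757
scene mat 0.89 [354. 178.  72.  63.] [0.547 0.235 0.003] 2543
scene tape 0.77 [393. 245.  40.  43.] [0.77  0.138 0.022] 842
scene beadbox 0.86 [343. 309.  55.  73.] [ 0.788 -0.076  0.005] 2246
scene jar 0.87 [272. 197.  19.  25.] [ 0.449 -0.003  0.051] 410
scene stops 0.57 [197. 306. 151. 132.] [ 0.57  -0.339  0.087] 9598
{'vertical_fov': 56.91032261282514, 'cx': 322.8147637157752, 'cy': 203.3373223894093, 'position': array([0.42719922, 0.08026543, 1.03228507]), 'orientation': array([ 0.04235
[... 839 characters left out ...]
8797, -0.42698053,  1.55040714,  0.22081593,
        1.13829939, -0.21028468]), 'joint_velocities': array([-1.11216775e-03,  2.90598379e-04,  1.88788725e-03, -1.06345574e-05,
       -8.60816373e-04, -1.36637137e-03, -6.40588565e-04]), 'joint_efforts': array([ 4.85934015e-05, -5.66463661e+01, -5.81047118e+00, -2.79516006e+01,
       -6.65632845e-02,  2.05883133e-02,  7.50772926e-06]), 'ee_pos': array([ 0.27144569, -0.59060586,  0.22673151]), 'ee_rot': array([9.76889070e-01, 2.13746916e-01, 6.65310700e-06, 9.82923050e-06]), 'ft_force': array([ 0.20518453, -0.41861108, -0.06130748]), 'wrist_torque': array([0.01691294, 0.01464214, 0.00761162]), 'grasp_force': 0.0, 'opening': 0.09206375513558542}
```

View pics/scene0.png

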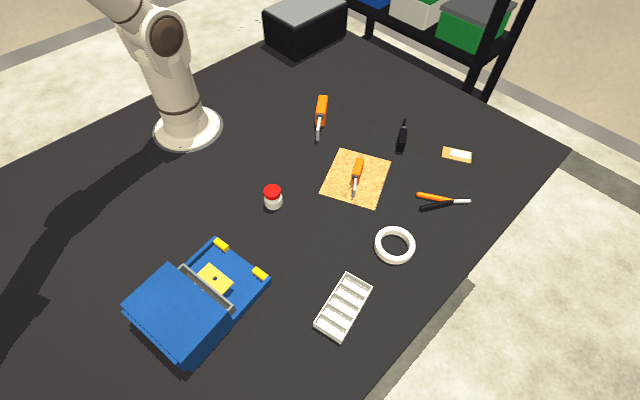

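View pics/top0.png

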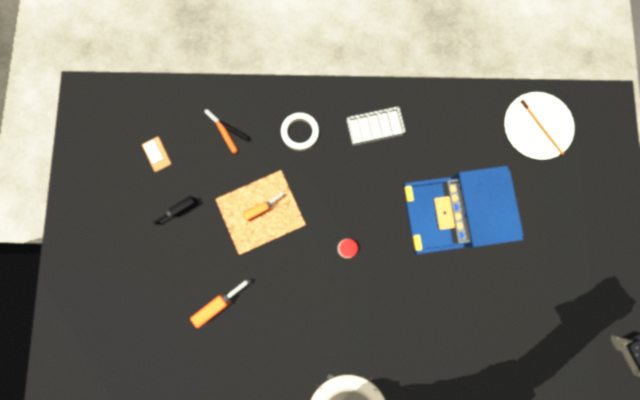

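The top view shows these candidates for the hook: the small orange one on the mat at (264,206), a large orange one at (220,304), a black one at (176,210), and an orange knife at (222,130). I choose the small one on the mat. The eye is at about (444,212) and the stops at (409,193) and (418,242).

```bash
python3 - <<'E'
from h import *
for n,boxes in {'top':dict(hook=(225,175,300,245),rack=(395,155,530,260)),'scene':dict(hook=(330,145,390,215),rack=(115,230,280,370))}.items():
    im=cv2.imread(f'pics/{n}0.png'); d=np.load(f'{n}0.npy'); P=cloud(n,d); hsv=cv2.cvtColor(im,cv2.COLOR_BGR2HSV)
    m,f,p,r=cam(n)
    def sel(b,cond):
        k=np.zeros(d.shape,bool); k[b[1]:b[3],b[0]:b[2]]=1; return k&cond&(d>0)
    def rep(t,k):
        if k.sum()<8: print(n,t,'few',k.sum());return
        q=P[k]; rc=cv2.minAreaRect((q[:,:2]*1000).astype(np.float32)); print(n,t,k.sum(),'z',np.round(np.percentile(q[:,2],[10,50,90]),4),'mean',np.round(q.mean(0),4),'rect',np.round(rc[0],1),np.round(rc[1],1),round(rc[2],1))
    H,S,V=hsv[...,0].astype(int),hsv[...,1],hsv[...,2]; z=P[...,2]
    print(n,'table z',np.median(z[d>0]))
    rep('handle top',sel(boxes['hook'],(z>.041)&(z<.054)&(S>200)&(H<18)))
    rep('hook all>28',sel(boxes['hook'],(z>.028)))
    rep('shank',sel(boxes['hook'],(z>.025)&(S<90)))
    rep('roof',sel(boxes['rack'],(z>.08)))
    rep('yellow .04-.055 ',sel(boxes['rack'],(H>15)&(H<35)&(S>120)&(z>.042)))
    k=sel(boxes['rack'],(H>15)&(H<35)&(S>150)&(z<.036)&(z>.02)); nc,l=cv2.connectedComponents(k.astype(np.uint8))
    for i in range(1,nc): 
        if (l==i).sum()>15: rep('stop',l==i)
    b=boxes['hook']; a=cv2.resize(im[b[1]:b[3],b[0]:b[2]],None,fx=5,fy=5,interpolation=cv2.INTER_CUBIC)
    cv2.imwrite(f'pics/h_{n}.png',a)
a,b=cv2.imread('pics/h_top.png'),cv2.imread('pics/h_scene.png')
o=np.zeros((360,700,3),np.uint8);o[:350,:375]=a;o[:350,385:685]=b;cv2.imwrite('pics/hc.png',o)
E
```

```text
top table z -0.001574592980996714
top handle top few 0
top hook all>28 320 z [0.0393 0.0453 0.0478] mean [0.5419 0.2401 0.0442] rect [548.8 229.1] [ 24.5 122.3] 29.5
top shank 63 z [0.0367 0.0414 0.0445] mean [0.57   0.1998 0.0407] rect [570.6 200. ] [12.5 50.2] 43.0
top roof 3845 z [0.0852 0.0875 0.0896] mean [ 0.5509 -0.3619  0.0874] rect [ 553.  -365.3] [196.5 139.4] 8.8
top yellow .04-.055  30 z [0.0458 0.0476 0.0503] mean [ 0.533  -0.2616  0.0477] rect [ 538.2 -256.8] [85.3 40.7] 6.4
scene table z -0.0011162476155262557
scene handle top 17 z [0.0429 0.0451 0.047 ] mean [0.5443 0.2474 0.0452] rect [539.7 250.1] [20.9 61.6] 28.6
scene hook all>28 223 z [0.039  0.0462 0.049 ] mean [0.5472 0.2366 0.0447] rect [549.6 229. ] [ 24.  124.1] 29.4
scene shank 60 z [0.0359 0.0416 0.0453] mean [0.571  0.201  0.0409] rect [571.7 202.1] [12. 55.] 40.8
scene roof 5776 z [0.0861 0.088  0.0896] mean [ 0.559  -0.3653  0.0878] rect [ 553.  -365.8] [198.4 138.1] 8.7
scene yellow .04-.055  505 z [0.0461 0.048  0.0496] mean [ 0.5395 -0.2546  0.0479] rect [ 538.4 -254.5] [84.1 36.7] 8.6
scene stop 96 z [0.0254 0.0276 0.0293] mean [ 0.4589 -0.1874  0.0273] rect [ 457.7 -186.8] [40.5 15.9] 8.9
scene stop 101 z [0.0254 0.0277 0.0297] mean [ 0.5921 -0.167   0.0275] rect [ 591.8 -166.4] [40.6 15.9] 9.0
```

View pics/hc.png

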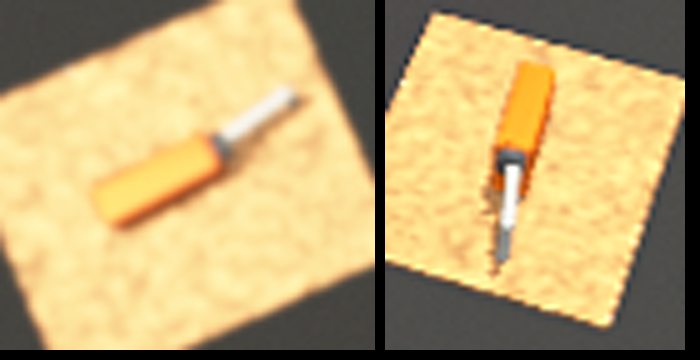

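The crop confirms the choice: a small orange handle on the cork mat, with its shank bent towards hook +y (counter-clockwise from above). I'll refine the handle pose and plan the reach.

```bash
cat >> h.py <<'E'
def goto(x,y,z,yaw,jaw=None):
    "print slide units/deg from current measured pose to tool-down pose with tool-x yaw(deg)"
    o=env.observe(); T=R.from_quat(o['ee_rot']); c,s=np.cos(np.radians(yaw)),np.sin(np.radians(yaw))
    G=R.from_matrix(np.array([[c,s,0],[s,-c,0],[0,0,-1]]))
    print('pos',np.round(o['ee_pos'],4),'slide',np.round(T.inv().apply(np.array([x,y,z])-o['ee_pos'])/.025,3),'rot',np.round((T.inv()*G).as_rotvec(degrees=True),2))
E
python3 - <<'E'
from h import *
A=[]
for n,b in {'top':(225,175,300,245),'scene':(330,145,390,215)}.items():
    im=cv2.imread(f'pics/{n}0.png'); d=np.load(f'{n}0.npy'); P=cloud(n,d); hsv=cv2.cvtColor(im,cv2.COLOR_BGR2HSV)
    k=np.zeros(d.shape,bool); k[b[1]:b[3],b[0]:b[2]]=1; z=P[...,2]; S=hsv[...,1]
    for t,c in dict(or_=(z>.03)&(S>150),up=(z>.041)&(S>150),st=(z>.03)&(S<100)).items():
        q=P[k&c&(d>0)][:,:2]; rc=cv2.minAreaRect((q*1000).astype(np.float32)); l=cv2.fitLine(q.astype(np.float32),cv2.DIST_L2,0,.01,.01).ravel()
        print(n,t,len(q),np.round(rc[0],1),np.round(rc[1],1),round(rc[2],1),'line',np.round(np.degrees(np.arctan2(l[1],l[0])),1),l[2:])
goto(.539,.247,.2,118.6)
E
```

```text
top or_ 70 [535.  248.3] [20.  65.4] 30.6 line -51.4 [0.53318256 0.24039416]
top up 54 [535.  248.3] [20.  65.4] 30.6 line -51.0 [0.5345289  0.23950928]
top st 62 [570.9 200.4] [13.6 50. ] 46.0 line -49.1 [0.5693169  0.20057172]
scene or_ 157 [537.  251.9] [23.9 71.4] 28.4 line -61.3 [0.53866816 0.24942681]
scene up 146 [537.  251.9] [23.9 71.4] 28.4 line -60.6 [0.53790075 0.25038826]
scene st 57 [572.  202.5] [11.9 55.1] 41.9 line -51.4 [0.5702065  0.20209585]
pos [ 0.2714 -0.5906  0.2267] slide [ 23.716 -25.973   1.069] rot [  0.     0.   -93.92]
```

Request:
apply_moves(
  steps=[
    {"slide":[23.63,-26.07,1.07],"delta_rot":[0,0,-93.8],"jaw":70},
    {"slide":[23.63,-26.07,1.07],"delta_rot":[0,0,-93.8],"jaw":70},
    {"slide":[23.63,-26.07,1.07],"delta_rot":[0,0,-93.8],"jaw":70},
    {"slide":[23.63,-26.07,1.07],"delta_rot":[0,0,-93.8],"jaw":70},
    {"slide":[23.63,-26.07,1.07],"delta_rot":[0,0,-93.8],"jaw":70},
    {"slide":[23.63,-26.07,1.07],"delta_rot":[0,0,-93.8],"jaw":70},
    {"slide":[23.63,-26.07,1.07],"delta_rot":[0,0,-93.8],"jaw":70},
    {"slide":[23.63,-26.07,1.07],"delta_rot":[0,0,-93.8],"jaw":70},
    {"slide":[23.63,-26.07,1.07],"delta_rot":[0,0,-93.8],"jaw":70},
    {"slide":[23.63,-26.07,1.07],"delta_rot":[0,0,-93.8],"jaw":70},
    {"slide":[23.63,-26.07,1.07],"delta_rot":[0,0,-93.8],"jaw":70},
    {"slide":[23.63,-26.07,1.07],"delta_rot":[0,0,-93.8],"jaw":70},
  ],
)

```text
time: 2.5
ee_pos: [0.4978, 0.1258, 0.2041]
ee_rot: [0.512, 0.859, 0.0, 0.001]
ft_force: [1.9, -0.7, -0.3]
opening: 0.0697
grasp_force: 0.0
```

```bash
python3 - <<'E'
from h import *
goto(.537,.250,.1,118.5); print(env.observe()['joints'],env.observe()['time'])
E
```

```text
pos [0.4978 0.1258 0.2041] slide [3.625 3.742 4.161] rot [ 0.03  0.05 -0.08]
[ 0.51007326  0.4158972  -0.9979621   1.90155535  0.40514024  1.04197568
 -0.16348069] 2.5
```

Request:
apply_moves(
  steps=[
    {"slide":[3.6,3.7,2.0],"delta_rot":[0,0,0],"jaw":70},
    {"slide":[3.6,3.7,2.0],"delta_rot":[0,0,0],"jaw":70},
    {"slide":[3.6,3.7,4.0],"delta_rot":[0,0,0],"jaw":70},
    {"slide":[3.6,3.7,4.0],"delta_rot":[0,0,0],"jaw":70},
    {"slide":[3.6,3.7,4.0],"delta_rot":[0,0,0],"jaw":70},
  ],
)

```text
time: 3.12
ee_pos: [0.5358, 0.2474, 0.1049]
ee_rot: [0.512, 0.859, 0.0, 0.0]
ft_force: [-0.0, 1.4, 0.1]
opening: 0.0701
grasp_force: 0.0
```

```bash
python3 - <<'E'
from h import *
goto(.537,.250,.009,118.5)
E
```

```text
pos [0.5358 0.2474 0.1049] slide [0.071 0.089 3.835] rot [ 0.04  0.01 -0.04]
```

Request:
apply_moves(
  steps=[
    {"slide":[0.07,0.09,2.2],"delta_rot":[0,0,0],"jaw":70},
    {"slide":[0.07,0.09,3.3],"delta_rot":[0,0,0],"jaw":70},
    {"slide":[0.07,0.09,3.8],"delta_rot":[0,0,0],"jaw":70},
    {"slide":[0.07,0.09,3.8],"delta_rot":[0,0,0],"jaw":45},
    {"slide":[0.07,0.09,3.8],"delta_rot":[0,0,0],"jaw":30},
    {"slide":[0.07,0.09,3.8],"delta_rot":[0,0,0],"jaw":15},
    {"slide":[0.07,0.09,3.8],"delta_rot":[0,0,0],"jaw":10},
    {"slide":[0.07,0.09,3.8],"delta_rot":[0,0,0],"jaw":10},
    {"slide":[0.07,0.09,3.8],"delta_rot":[0,0,0],"jaw":10},
  ],
)

```text
time: 4.25
ee_pos: [0.537, 0.2504, 0.0093]
ee_rot: [0.511, 0.859, 0.0, 0.0]
ft_force: [0.9, -0.0, 2.0]
opening: 0.0238
grasp_force: 30.0
```

Request:
apply_moves(
  steps=[
    {"slide":[0,0,-2.0],"delta_rot":[0,0,0],"jaw":10},
    {"slide":[0,0,-4.0],"delta_rot":[0,0,0],"jaw":10},
    {"slide":[0,0,-5.0],"delta_rot":[0,0,0],"jaw":10},
    {"slide":[0,0,-5.0],"delta_rot":[0,0,0],"jaw":10},
    {"slide":[0,0,-5.0],"delta_rot":[0,0,0],"jaw":10},
  ],
)

```text
time: 4.88
ee_pos: [0.5356, 0.2493, 0.1325]
ee_rot: [0.512, 0.859, -0.001, -0.0]
ft_force: [0.2, 0.6, -2.2]
opening: 0.0237
grasp_force: 30.0
```

```bash
python3 - <<'E'
from h import *
goto(.512,-.175,.11,98.75)
E
```

```text
pos [0.5356 0.2493 0.1325] slide [-14.468  -8.919   0.923] rot [-0.13  0.04 19.72]
```

Request:
apply_moves(
  steps=[
    {"slide":[-2.0,-1.2,0.3],"delta_rot":[0,0,3],"jaw":10},
    {"slide":[-4.0,-2.5,0.9],"delta_rot":[0,0,6],"jaw":10},
    {"slide":[-6.0,-3.7,0.9],"delta_rot":[0,0,9],"jaw":10},
    {"slide":[-8.0,-5.0,0.9],"delta_rot":[0,0,12],"jaw":10},
    {"slide":[-10.0,-6.2,0.9],"delta_rot":[0,0,15],"jaw":10},
    {"slide":[-12.0,-7.4,0.9],"delta_rot":[0,0,18],"jaw":10},
    {"slide":[-13.5,-8.3,0.9],"delta_rot":[0,0,19.7],"jaw":10},
    {"slide":[-14.47,-8.9,0.9],"delta_rot":[0,0,19.7],"jaw":10},
    {"slide":[-14.47,-8.9,0.9],"delta_rot":[0,0,19.7],"jaw":10},
    {"slide":[-14.47,-8.9,0.9],"delta_rot":[0,0,19.7],"jaw":10},
    {"slide":[-14.47,-8.9,0.9],"delta_rot":[0,0,19.7],"jaw":10},
  ],
)

```text
time: 6.25
ee_pos: [0.5133, -0.172, 0.111]
ee_rot: [0.65, 0.76, 0.0, -0.001]
ft_force: [-0.1, 0.1, -1.1]
opening: 0.0237
grasp_force: 30.0
```

```bash
python3 - <<'E'
from h import *
o=env.observe(); print(o['ee_pos'],R.from_quat(o['ee_rot']).as_matrix().round(3).tolist())
out=[]
for n in ['scene','top']:
    im,d=env.grab_frame(n); cv2.imwrite(f'pics/{n}1.png',im); np.save(f'{n}1.npy',d)
    u,v=proj(n,[.538,-.255,.07])[0]; u,v=int(u),int(v); print(n,'crop origin',u-25,v-25, 'pred tip',proj(n,o['ee_pos']+[.0262,-.0803,-.0023]), 'eye',proj(n,[.538,-.255,.048]))
    out.append(cv2.resize(im[v-25:v+25,u-25:u+25],None,fx=8,fy=8,interpolation=cv2.INTER_CUBIC))
cv2.imwrite('pics/c1.png',np.hstack(out))
E
```

```text
[ 0.5133326  -0.17199839  0.11099776] [[-0.155, 0.988, -0.001], [0.988, 0.155, 0.001], [0.001, -0.0, -1.0]]
scene crop origin 187 248 pred tip [[210.09770638 266.25439916]] eye [[214.56735287 277.87672116]]
top crop origin 421 186 pred tip [[450.54721692 208.85913764]] eye [[443.56329711 212.04290222]]
```

View pics/c1.png

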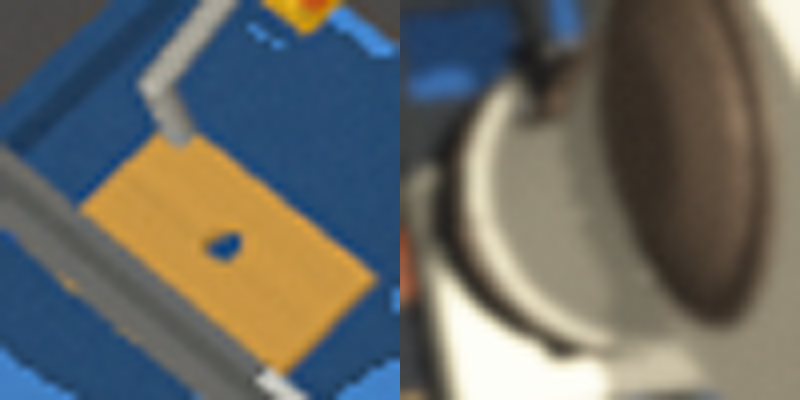

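The left half is the scene camera. The prong tip is at about (209.0,265.1) px and the eye at about (214.3,278.4), with the tip still about 60 mm above the plate. The arm blocks the top view. I'll rectify the plate to metric from the earlier unobstructed frames.

```bash
python3 - <<'E'
from h import *
a=np.radians(-81.25); X=np.array([np.cos(a),np.sin(a)]); Y=np.array([-X[1],X[0]]); c0=np.array([.5384,-.2562])
for n in ['scene','top']:
    im=cv2.imread(f'pics/{n}0.png')
    g=np.mgrid[-60:60.1:.25,-60:60.1:.25]*1e-3   # g0 along Y rows, g1 along X cols
    W=c0+g[1][...,None]*X+g[0][...,None]*Y
    p=proj(n,np.dstack([W,np.full(g[0].shape,.048)]).reshape(-1,3)).reshape(g[0].shape+(2,)).astype(np.float32)
    r=cv2.remap(im,p[...,0],p[...,1],cv2.INTER_CUBIC); h=cv2.cvtColor(r,cv2.COLOR_BGR2HSV)
    print(n, 'plate mid BGR',r[240-60,240],'hole',r[240,240])
    y=((h[...,0]>14)&(h[...,0]<35)&(h[...,1]>110)&(h[...,2]>90)).astype(np.uint8)
    y=cv2.morphologyEx(y,cv2.MORPH_OPEN,np.ones((9,9))); nc,l,st,ce=cv2.connectedComponentsWithStats(y); i=l[240-60,240]
    k=(l==i)
    rows=[np.ptp(np.where(k[j])[0])/4 for j in (120,180,300,360)]
    fr=[np.where(k[j])[0].min()/4-60 for j in (120,160,180,300,320,360)]; bk=[np.where(k[j])[0].max()/4-60 for j in (120,160,180,300,320,360)]
    tp=[np.where(k[:,j])[0].min()/4-60 for j in (180,210,270,300)]; bt=[np.where(k[:,j])[0].max()/4-60 for j in (180,210,270,300)]
    print('front x',fr,'back x',bk,'ymin',tp,'ymax',bt)
    # hole: dark blob near middle
    s=r[200:280,200:280].astype(float); w=np.clip(s[...,2].max()*.8-s[...,2],0,None); yy,xx=np.mgrid[-10:10:.25,-10:10:.25]
    print('hole patch XY',(w*xx).sum()/w.sum(),(w*yy).sum()/w.sum(),'area mm2',(s[...,2]<s[...,2].max()*.55).sum()/16)
    cv2.imwrite(f'pics/rect_{n}.png',r)
# view direction shift in plate frame
for n in ['scene','top']:
    p=cam(n)[2]; v=(p[:2]-c0)/(p[2]-.048); print(n,'3mm shift XY',v@X*3,v@Y*3)
print('tip', ray('scene',209.0,265.1,.1087))
a,b=cv2.imread('pics/rect_scene.png')[60:420,60:420],cv2.imread('pics/rect_top.png')[60:420,60:420]
cv2.imwrite('pics/rect.png',np.hstack([a,b]))
E
```

```text
scene plate mid BGR [120 246 255] hole [126  60   6]
front x [np.float64(-20.5), np.float64(-20.5), np.float64(-20.5), np.float64(-20.25), np.float64(-20.0), np.float64(-20.25)] back x [np.float64(16.75), np.float64(16.75), np.float64(16.75), np.float64(17.0), np.float64(17.0), np.float64(17.0)] ymin [np.float64(-41.0), np.float64(-41.0), np.float64(-41.5), np.float64(-41.25)] ymax [np.float64(43.25), np.float64(42.75), np.float64(43.25), np.float64(43.0)]
hole patch XY -0.8969415829047537 0.6459567616576262 area mm2 51.0625
top plate mid BGR [154 248 255] hole [151 152 165]
front x [np.float64(-60.0), np.float64(-60.0), np.float64(-60.0), np.float64(-60.0), np.float64(-60.0), np.float64(-60.0)] back x [np.float64(60.0), np.float64(60.0), np.float64(60.0), np.float64(60.0), np.float64(60.0), np.float64(60.0)] ymin [np.float64(-60.0), np.float64(-60.0), np.float64(-60.0), np.float64(-60.0)] ymax [np.float64(60.0), np.float64(60.0), np.float64(60.0), np.float64(60.0)]
hole patch XY 0.23069828129218034 -1.4362458382075047 area mm2 0.0
scene 3mm shift XY 0.5360270524326676 1.4875182840786068
top 3mm shift XY -1.0651357109514215 -0.17897959549632034
tip [ 0.53548436 -0.25243839  0.1087    ]
```

View pics/rect.png

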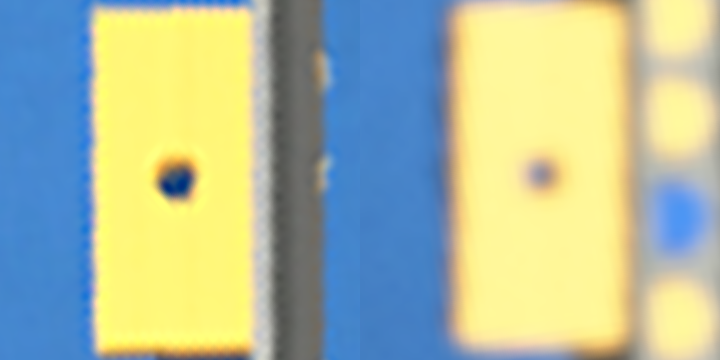

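Both views show the hole close to the plate's middle. Using scene-camera coordinates throughout, the eye is at about (537.5,-255.3) mm and the tip at (535.5,-252.4) mm. I'll descend to hover about 6 mm above the plate.

Request:
apply_moves(
  steps=[
    {"slide":[-0.13,0.06,0.7],"delta_rot":[0,0,0],"jaw":10},
    {"slide":[-0.13,0.06,1.4],"delta_rot":[0,0,0],"jaw":10},
    {"slide":[-0.13,0.06,1.9],"delta_rot":[0,0,0],"jaw":10},
    {"slide":[-0.13,0.06,2.14],"delta_rot":[0,0,0],"jaw":10},
    {"slide":[-0.13,0.06,2.14],"delta_rot":[0,0,0],"jaw":10},
    {"slide":[-0.13,0.06,2.14],"delta_rot":[0,0,0],"jaw":10},
  ],
)

```text
time: 7.1
ee_pos: [0.5159, -0.1769, 0.0583]
ee_rot: [0.651, 0.759, 0.0, 0.0]
ft_force: [-0.2, -0.5, -0.5]
opening: 0.024
grasp_force: 30.0
```

```bash
cat > look.py <<'E'
from h import *
import sys
o=env.observe(); print(o['ee_pos'],o['ft_force'])
im,d=env.grab_frame('scene'); k=sys.argv[1]; cv2.imwrite(f'pics/s{k}.png',im)
e=np.array([.53755,-.2553]); z=float(sys.argv[2]); tip=o['ee_pos']+[.0222,-.0804,-.0023]
print('eye px',proj('scene',[*e,.048]),'tip px',proj('scene',tip), 'crop 192,253 x12')
a=cv2.resize(im[253:303,192:242],None,fx=12,fy=12,interpolation=cv2.INTER_CUBIC)
cv2.imwrite(f'pics/c{k}.png',a)
E
python3 look.py 2 0
```

```text
[ 0.51588095 -0.17688003  0.05834223] [-0.24206323 -0.4591942  -0.46421531]
eye px [[214.35090489 277.83137688]] tip px [[213.03632597 277.10918625]] crop 192,253 x12
```

View pics/c2.png

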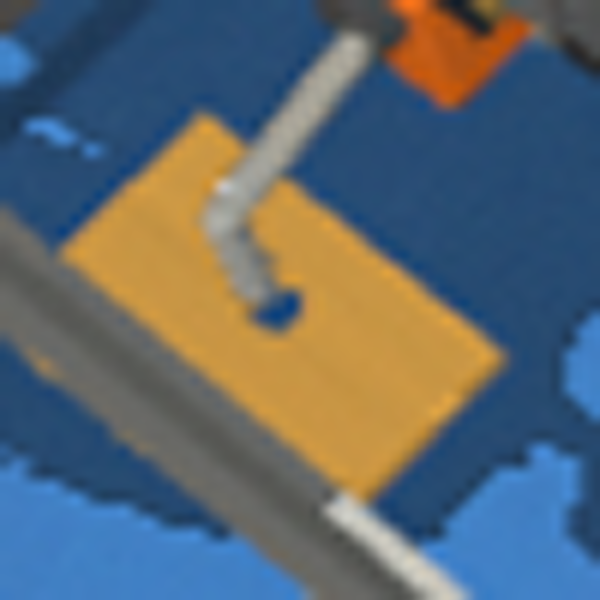

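The tip is at crop (259,292) and the eye at about (275,305), which matches my model. The remaining error is about 2 mm along the rack axis.

Request:
apply_moves(
  steps=[
    {"slide":[0.08,-0.01,0],"delta_rot":[0,0,0],"jaw":10},
    {"slide":[0.08,-0.01,0.1],"delta_rot":[0,0,0],"jaw":10},
    {"slide":[0.08,-0.01,0.16],"delta_rot":[0,0,0],"jaw":10},
    {"slide":[0.08,-0.01,0.16],"delta_rot":[0,0,0],"jaw":10},
    {"slide":[0.08,-0.01,0.16],"delta_rot":[0,0,0],"jaw":10},
  ],
)

```text
time: 7.78
ee_pos: [0.5149, -0.175, 0.0539]
ee_rot: [0.651, 0.759, 0.0, -0.0]
ft_force: [0.6, 0.4, -1.3]
opening: 0.024
grasp_force: 30.0
```

```bash
python3 look.py 3 0
```

```text
[ 0.51487715 -0.17497497  0.05391942] [ 0.59085818  0.44934506 -1.26155852]
eye px [[214.35090489 277.83137688]] tip px [[213.87506854 277.07925625]] crop 192,253 x12
```

View pics/c3.png

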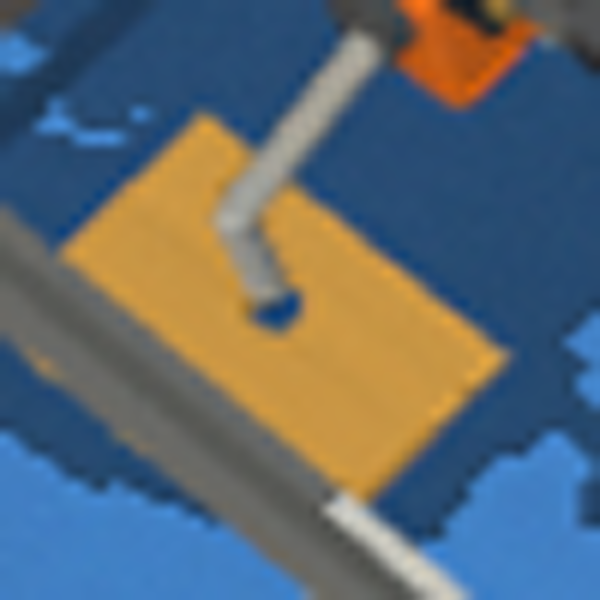

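Request:
apply_moves(
  steps=[
    {"slide":[0,0.03,0],"delta_rot":[0,0,0],"jaw":10},
    {"slide":[0,0.03,0.08],"delta_rot":[0,0,0],"jaw":10},
    {"slide":[0,0.03,0.14],"delta_rot":[0,0,0],"jaw":10},
    {"slide":[0,0.03,0.17],"delta_rot":[0,0,0],"jaw":10},
    {"slide":[0,0.03,0.17],"delta_rot":[0,0,0],"jaw":10},
    {"slide":[0,0.03,0.17],"delta_rot":[0,0,0],"jaw":10},
  ],
)

```text
time: 8.57
ee_pos: [0.5156, -0.1748, 0.0497]
ee_rot: [0.651, 0.759, 0.0, 0.0]
ft_force: [0.3, 0.1, -1.6]
opening: 0.0239
grasp_force: 30.0
```

Request:
apply_moves(
  steps=[
    {"slide":[0,0,0.04],"delta_rot":[0,0,0],"jaw":10},
    {"slide":[0,0,0.08],"delta_rot":[0,0,0],"jaw":10},
    {"slide":[0,0,0.08],"delta_rot":[0,0,0],"jaw":10},
    {"slide":[0,0,0.08],"delta_rot":[0,0,0],"jaw":10},
  ],
)

```text
time: 9.07
ee_pos: [0.5156, -0.1749, 0.0477]
ee_rot: [0.651, 0.759, 0.0, 0.0]
ft_force: [0.2, -0.8, -2.0]
opening: 0.0239
grasp_force: 30.0
```

Request:
apply_moves(
  steps=[
    {"slide":[0,0,0.06],"delta_rot":[0,0,0],"jaw":10},
    {"slide":[0,0,0.12],"delta_rot":[0,0,0],"jaw":10},
    {"slide":[0,0,0.16],"delta_rot":[0,0,0],"jaw":10},
    {"slide":[0,0,0.16],"delta_rot":[0,0,0],"jaw":10},
  ],
)

```text
time: 9.57
ee_pos: [0.5155, -0.1748, 0.0436]
ee_rot: [0.651, 0.759, -0.0, -0.0]
ft_force: [-0.6, -1.0, -1.9]
opening: 0.024
grasp_force: 30.0
```

Request:
apply_moves(
  steps=[
    {"slide":[0,0,0.08],"delta_rot":[0,0,0],"jaw":10},
    {"slide":[0,0,0.16],"delta_rot":[0,0,0],"jaw":10},
    {"slide":[0,0,0.24],"delta_rot":[0,0,0],"jaw":10},
    {"slide":[0,0,0.32],"delta_rot":[0,0,0],"jaw":10},
    {"slide":[0,0,0.4],"delta_rot":[0,0,0],"jaw":10},
    {"slide":[0,0,0.44],"delta_rot":[0,0,0],"jaw":10},
    {"slide":[0,0,0.44],"delta_rot":[0,0,0],"jaw":10},
  ],
)

```text
time: 10.45
ee_pos: [0.5156, -0.1748, 0.0326]
ee_rot: [0.651, 0.759, -0.0, -0.0]
ft_force: [0.2, 0.3, -2.2]
opening: 0.0238
grasp_force: 30.0
```

```bash
python3 look.py 4 0
```

```text
[ 0.51557863 -0.1747939   0.03261959] [ 0.17467203  0.27830118 -2.16073417]
eye px [[214.35090489 277.83137688]] tip px [[216.03618253 280.92235555]] crop 192,253 x12
```

View pics/c4.png

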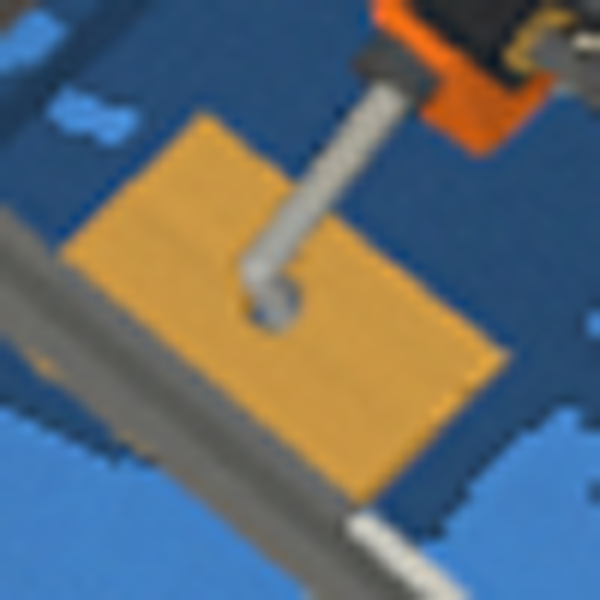

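The prong passes down through the eye, at about crop (272,303). I start the drag slowly.

Request:
apply_moves(
  steps=[
    {"slide":[0.05,0,0],"delta_rot":[0,0,0],"jaw":10},
    {"slide":[0.1,0,0],"delta_rot":[0,0,0],"jaw":10},
    {"slide":[0.18,0,0],"delta_rot":[0,0,0],"jaw":10},
    {"slide":[0.26,0,0],"delta_rot":[0,0,0],"jaw":10},
    {"slide":[0.36,0,0],"delta_rot":[0,0,0],"jaw":10},
    {"slide":[0.46,0,0],"delta_rot":[0,0,0],"jaw":10},
    {"slide":[0.56,0,0],"delta_rot":[0,0,0],"jaw":10},
    {"slide":[0.66,0,0],"delta_rot":[0,0,0],"jaw":10},
  ],
)

```text
time: 11.5
ee_pos: [0.5131, -0.1588, 0.0328]
ee_rot: [0.651, 0.759, -0.0, 0.0]
ft_force: [0.9, -4.7, -2.3]
opening: 0.0241
grasp_force: 30.0
```

Request:
apply_moves(
  steps=[
    {"slide":[0.12,0,0],"delta_rot":[0,0,0],"jaw":10},
    {"slide":[0.28,0,0],"delta_rot":[0,0,0],"jaw":10},
    {"slide":[0.46,0,0],"delta_rot":[0,0,0],"jaw":10},
    {"slide":[0.66,0,0],"delta_rot":[0,0,0],"jaw":10},
    {"slide":[0.86,0,0],"delta_rot":[0,0,0],"jaw":10},
    {"slide":[1.06,0,0],"delta_rot":[0,0,0],"jaw":10},
    {"slide":[1.26,0,0],"delta_rot":[0,0,0],"jaw":10},
    {"slide":[1.46,0,0],"delta_rot":[0,0,0],"jaw":10},
    {"slide":[1.66,0,0],"delta_rot":[0,0,0],"jaw":10},
    {"slide":[1.86,0,0],"delta_rot":[0,0,0],"jaw":10},
    {"slide":[2.04,0,0],"delta_rot":[0,0,0],"jaw":10},
    {"slide":[2.16,0,0],"delta_rot":[0,0,0],"jaw":10},
  ],
)

```text
time: 13.0
ee_pos: [0.5047, -0.1052, 0.0328]
ee_rot: [0.651, 0.759, -0.0, 0.0]
ft_force: [1.5, -5.3, -2.6]
opening: 0.0234
grasp_force: 30.0
```

Request:
apply_moves(
  steps=[
    {"slide":[0.08,0,0],"delta_rot":[0,0,0],"jaw":10},
    {"slide":[0.18,0,0],"delta_rot":[0,0,0],"jaw":10},
    {"slide":[0.28,0,0],"delta_rot":[0,0,0],"jaw":10},
    {"slide":[0.38,0,0],"delta_rot":[0,0,0],"jaw":10},
    {"slide":[0.46,0,0],"delta_rot":[0,0,0],"jaw":10},
    {"slide":[0.52,0,0],"delta_rot":[0,0,0],"jaw":10},
    {"slide":[0.56,0,0],"delta_rot":[0,0,0],"jaw":10},
    {"slide":[0.6,0,0],"delta_rot":[0,0,0],"jaw":10},
  ],
)

```text
time: 14.0
ee_pos: [0.5025, -0.0906, 0.0327]
ee_rot: [0.651, 0.759, -0.0, 0.0]
ft_force: [1.0, -4.7, -2.7]
opening: 0.0242
grasp_force: 30.0
```

Request:
apply_moves(
  steps=[
    {"slide":[0.04,0,0],"delta_rot":[0,0,0],"jaw":10},
    {"slide":[0.08,0,0],"delta_rot":[0,0,0],"jaw":10},
    {"slide":[0.12,0,0],"delta_rot":[0,0,0],"jaw":10},
    {"slide":[0.16,0,0],"delta_rot":[0,0,0],"jaw":10},
    {"slide":[0.2,0,0],"delta_rot":[0,0,0],"jaw":10},
  ],
)

```text
time: 14.62
ee_pos: [0.5016, -0.0857, 0.0327]
ee_rot: [0.651, 0.759, -0.0, 0.0]
ft_force: [-0.0, -4.6, -2.7]
opening: 0.0241
grasp_force: 30.0
```

Request:
apply_moves(
  steps=[
    {"slide":[0.03,0,0],"delta_rot":[0,0,0],"jaw":10},
    {"slide":[0.06,0,0],"delta_rot":[0,0,0],"jaw":10},
    {"slide":[0.08,0,0],"delta_rot":[0,0,0],"jaw":10},
  ],
)

```text
time: 15.0
ee_pos: [0.5013, -0.0839, 0.0327]
ee_rot: [0.651, 0.759, -0.0, 0.0]
ft_force: [0.6, -6.7, -3.5]
opening: 0.0238
grasp_force: 30.0
```

Request:
apply_moves(
  steps=[
    {"slide":[0.01,0,0],"delta_rot":[0,0,0],"jaw":10},
    {"slide":[0.02,0,0],"delta_rot":[0,0,0],"jaw":10},
  ],
)

```text
time: 15.25
ee_pos: [0.5014, -0.0839, 0.0327]
ee_rot: [0.651, 0.759, -0.0, 0.0]
ft_force: [1.5, -6.8, -3.9]
opening: 0.0239
grasp_force: 30.0
```

```bash
python3 - <<'E'
from h import *
o=env.observe(); print(o['ee_pos'],o['ft_force'],o['wrist_torque'])
im,d=env.grab_frame('scene'); cv2.imwrite('pics/s5.png',im)
u,v=proj('scene',[.525,-.18,.03])[0].astype(int); print(u,v)
cv2.imwrite('pics/c5.png',cv2.resize(im[v-40:v+40,u-50:u+50],None,fx=7,fy=7,interpolation=cv2.INTER_CUBIC))
E
```

```text
[ 0.50137186 -0.08387172  0.0327132 ] [ 1.51355889 -6.83386511 -3.87476375] [-1.31089286 -0.35292985 -0.02603238]
238 257
```

View pics/c5.png

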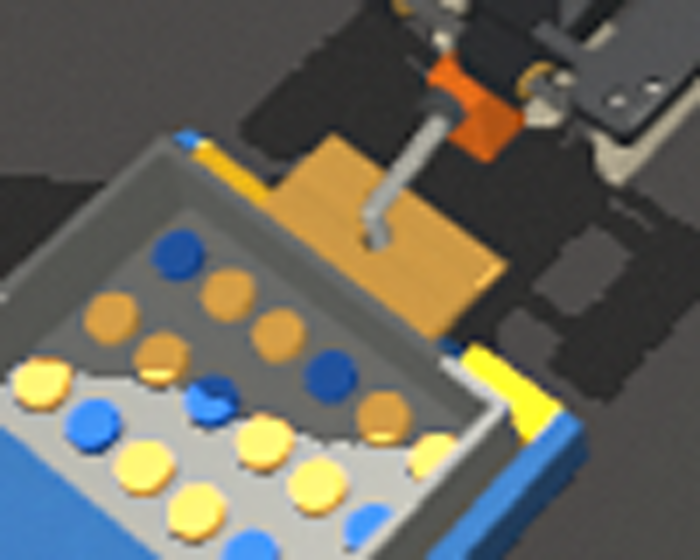

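The tray's front wall is at the yellow stops and the arm has stopped advancing while the force rises. I'll pull slightly more to confirm it is seated.

Request:
apply_moves(
  steps=[
    {"slide":[0.02,0,0],"delta_rot":[0,0,0],"jaw":10},
    {"slide":[0.03,0,0],"delta_rot":[0,0,0],"jaw":10},
    {"slide":[0.03,0,0],"delta_rot":[0,0,0],"jaw":10},
  ],
)

```text
time: 15.68
ee_pos: [0.5011, -0.0833, 0.0327]
ee_rot: [0.651, 0.759, -0.001, 0.0]
ft_force: [0.2, -6.8, -2.4]
opening: 0.0239
grasp_force: 30.0
```

Request:
apply_moves(
  steps=[
    {"slide":[0.02,0,0],"delta_rot":[0,0,0],"jaw":10},
    {"slide":[0.04,0,0],"delta_rot":[0,0,0],"jaw":10},
    {"slide":[0.04,0,0],"delta_rot":[0,0,0],"jaw":10},
  ],
)

```text
time: 16.05
ee_pos: [0.501, -0.083, 0.0326]
ee_rot: [0.651, 0.759, -0.001, 0.0]
ft_force: [1.3, -8.0, -4.6]
opening: 0.0238
grasp_force: 30.0
```

Request:
apply_moves(
  steps=[
    {"slide":[0.02,0,0],"delta_rot":[0,0,0],"jaw":10},
    {"slide":[0.04,0,0],"delta_rot":[0,0,0],"jaw":10},
    {"slide":[0.04,0,0],"delta_rot":[0,0,0],"jaw":10},
  ],
)

```text
time: 16.42
ee_pos: [0.501, -0.0829, 0.0326]
ee_rot: [0.652, 0.759, -0.001, 0.001]
ft_force: [1.7, -10.5, -3.8]
opening: 0.0236
grasp_force: 30.0
```

Force is up to 10.5 N with no motion, so it is firmly home. I'll unload by centring the prong in the hole, then check seating on both sides.

Request:
apply_moves(
  steps=[
    {"slide":[-0.05,0,0],"delta_rot":[0,0,0],"jaw":10},
    {"slide":[-0.13,0,0],"delta_rot":[0,0,0],"jaw":10},
    {"slide":[-0.13,0,0],"delta_rot":[0,0,0],"jaw":10},
    {"slide":[-0.13,0,0],"delta_rot":[0,0,0],"jaw":10},
  ],
)

```text
time: 16.92
ee_pos: [0.5012, -0.083, 0.0327]
ee_rot: [0.651, 0.759, 0.0, -0.0]
ft_force: [1.2, -2.2, -1.4]
opening: 0.0239
grasp_force: 30.0
```

```bash
cat > seat.py <<'E'
from h import *
import sys
a=np.radians(-81.25); X=np.array([np.cos(a),np.sin(a)]); Y=np.array([-X[1],X[0]]); O=np.array([.5425,-.2973])
im,d=env.grab_frame('scene'); k=sys.argv[1]; cv2.imwrite(f'pics/s{k}.png',im)
gx=np.arange(-165,-85,.25)*1e-3; gy=np.arange(-100,100,.25)*1e-3
def rect(z):
    W=O+gx[None,:,None]*X+gy[:,None,None]*Y
    p=proj('scene',np.dstack([W,np.full(W.shape[:2],z)]).reshape(-1,3)).reshape(W.shape[:2]+(2,)).astype(np.float32)
    return cv2.remap(im,p[...,0],p[...,1],cv2.INTER_CUBIC)
A,B=rect(.028),rect(.057)
cv2.imwrite(f'pics/r{k}.png',np.hstack([A,B])[::2,:] if 0 else cv2.resize(np.hstack([A,B]),(640,600)))
P=cloud('scene',d)-np.r_[O,0]; x=P[...,:2]@X*1e3; y=P[...,:2]@Y*1e3; z=P[...,2]*1e3
h=cv2.cvtColor(im,cv2.COLOR_BGR2HSV)
t=(d>0)&(z>51)&(z<62)&(h[...,1]<70)&(x<-90)&(x>-130)&(abs(y)<88)
for lo in range(-85,85,17):
    m=t&(y>=lo)&(y<lo+17)
    if m.sum()>2: print('rim y',lo+8,m.sum(),'x min/med',np.round(x[m].min(),1),np.round(np.median(x[m]),1))
b=(d>0)&(z>42)&(z<54)&(h[...,1]>110)&(h[...,0]>12)&(h[...,0]<35)&(abs(y)<50)&(x<-90)
print('plate',b.sum(),cv2.minAreaRect(np.c_[x[b],y[b]].astype(np.float32)))
s=(d>0)&(z>22)&(z<34)&(h[...,1]>110)&(h[...,0]>18)&(h[...,0]<35)&(x<-100)&(abs(y)<100)
for q in (s&(y>46),s&(y<-46)): print('stop',q.sum(),np.round([x[q].min(),x[q].max()],1) if q.any() else '')
E
python3 seat.py 6
```

```text
rim y -77 34 x min/med -114.3 -104.5
rim y -60 13 x min/med -112.9 -111.3
rim y -43 13 x min/med -113.4 -110.6
rim y -26 17 x min/med -113.7 -111.0
rim y -9 16 x min/med -114.4 -111.2
rim y 8 16 x min/med -114.0 -111.0
rim y 25 18 x min/med -114.3 -110.8
rim y 42 16 x min/med -114.0 -111.6
rim y 59 18 x min/med -114.5 -111.3
rim y 76 34 x min/med -114.2 -108.9
plate 426 ((-136.0376739501953, 0.5551795959472656), (85.92550659179688, 38.3639030456543), 89.47669982910156)
stop 58 [-129.3 -101.2]
stop 32 [-129.7 -122.6]
```

View pics/r6.png

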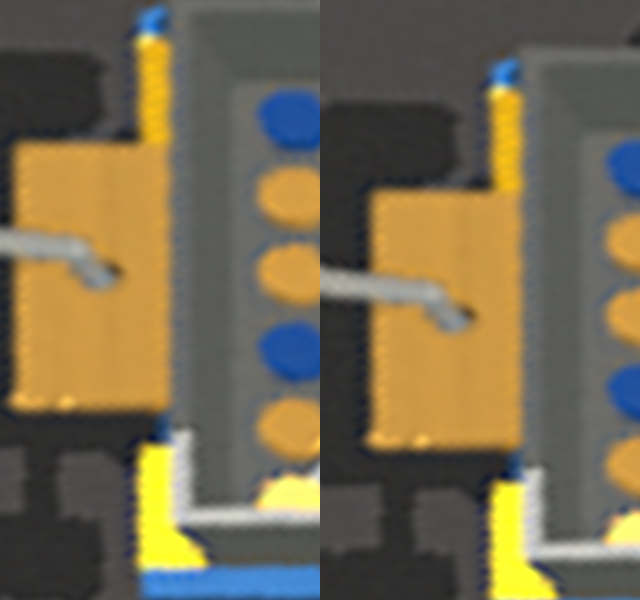

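The rectified view shows the front wall meeting both yellow stops. The rim is straight at x ≈ -114 and the plate centre is at about -135, as expected. I'll centre the prong and lift it out.

Request:
apply_moves(
  steps=[
    {"slide":[-0.04,0,0],"delta_rot":[0,0,0],"jaw":10},
    {"slide":[-0.09,0,0],"delta_rot":[0,0,0],"jaw":10},
    {"slide":[-0.09,0,0],"delta_rot":[0,0,0],"jaw":10},
    {"slide":[-0.09,0,0],"delta_rot":[0,0,0],"jaw":10},
  ],
)

```text
time: 17.48
ee_pos: [0.5018, -0.0854, 0.0327]
ee_rot: [0.651, 0.759, 0.0, -0.0]
ft_force: [0.3, 0.3, -1.3]
opening: 0.024
grasp_force: 30.0
```

Request:
apply_moves(
  steps=[
    {"slide":[0.035,0,0],"delta_rot":[0,0,0],"jaw":10},
    {"slide":[0.035,0,-0.1],"delta_rot":[0,0,0],"jaw":10},
    {"slide":[0.035,0,-0.25],"delta_rot":[0,0,0],"jaw":10},
    {"slide":[0.035,0,-0.4],"delta_rot":[0,0,0],"jaw":10},
    {"slide":[0.035,0,-0.4],"delta_rot":[0,0,0],"jaw":10},
  ],
)

```text
time: 18.1
ee_pos: [0.5021, -0.0849, 0.0431]
ee_rot: [0.651, 0.759, 0.0, 0.0]
ft_force: [0.9, 0.0, -1.2]
opening: 0.0237
grasp_force: 30.0
```

Request:
apply_moves(
  steps=[
    {"slide":[0,0,-0.15],"delta_rot":[0,0,0],"jaw":10},
    {"slide":[0,0,-0.3],"delta_rot":[0,0,0],"jaw":10},
    {"slide":[0,0,-0.5],"delta_rot":[0,0,0],"jaw":10},
    {"slide":[0,0,-0.8],"delta_rot":[0,0,0],"jaw":10},
    {"slide":[0,0,-1.5],"delta_rot":[0,0,0],"jaw":10},
    {"slide":[0,0,-2.7],"delta_rot":[0,0,0],"jaw":10},
    {"slide":[0,0,-3.6],"delta_rot":[0,0,0],"jaw":10},
    {"slide":[0,0,-3.6],"delta_rot":[0,0,0],"jaw":10},
    {"slide":[0,0,-3.6],"delta_rot":[0,0,0],"jaw":10},
  ],
)

```text
time: 19.23
ee_pos: [0.5013, -0.085, 0.1325]
ee_rot: [0.651, 0.759, -0.0, -0.0]
ft_force: [-0.4, 0.5, -1.2]
opening: 0.0237
grasp_force: 30.0
```

```bash
python3 seat.py 7; python3 - <<'E'
from h import *
goto(.537,.250,.13,118.5); print(env.observe()['time'])
E
```

```text
rim y -77 36 x min/med -114.1 -104.3
rim y -60 13 x min/med -113.8 -110.8
rim y -43 15 x min/med -113.1 -110.4
rim y -26 16 x min/med -114.0 -111.3
rim y -9 15 x min/med -114.2 -111.3
rim y 8 15 x min/med -114.0 -111.2
rim y 25 19 x min/med -114.3 -111.3
rim y 42 17 x min/med -114.0 -110.8
rim y 59 17 x min/med -115.0 -111.5
rim y 76 35 x min/med -113.9 -109.1
plate 457 ((-135.74346923828125, 0.26023101806640625), (85.92780303955078, 37.7814826965332), 89.94546508789062)
stop 58 [-129.3 -101.4]
stop 32 [-130.  -122.1]
pos [ 0.501  -0.0849  0.1321] slide [13.02   3.469  0.081] rot [ -0.06  -0.02 -19.72]
19.275
```

Request:
apply_moves(
  steps=[
    {"slide":[1.5,0.4,0],"delta_rot":[0,0,-3],"jaw":10},
    {"slide":[3.5,0.9,0],"delta_rot":[0,0,-6],"jaw":10},
    {"slide":[5.5,1.5,0],"delta_rot":[0,0,-9],"jaw":10},
    {"slide":[7.5,2.0,0],"delta_rot":[0,0,-12],"jaw":10},
    {"slide":[9.5,2.5,0],"delta_rot":[0,0,-15],"jaw":10},
    {"slide":[11.5,3.1,0],"delta_rot":[0,0,-18],"jaw":10},
    {"slide":[12.6,3.3,0],"delta_rot":[0,0,-19.7],"jaw":10},
    {"slide":[13.0,3.45,0],"delta_rot":[0,0,-19.7],"jaw":10},
    {"slide":[13.0,3.45,0],"delta_rot":[0,0,-19.7],"jaw":10},
    {"slide":[13.0,3.45,0],"delta_rot":[0,0,-19.7],"jaw":10},
  ],
)

```text
time: 20.52
ee_pos: [0.5376, 0.2473, 0.1321]
ee_rot: [0.512, 0.859, -0.001, 0.0]
ft_force: [0.0, -0.9, -2.1]
opening: 0.0236
grasp_force: 30.0
```

```bash
python3 - <<'E'
from h import *
goto(.537,.250,.0093,118.5)
E
```

```text
pos [0.5376 0.2473 0.1321] slide [0.112 0.039 4.911] rot [-0.08  0.07 -0.16]
```

Request:
apply_moves(
  steps=[
    {"slide":[0,0,1.5],"delta_rot":[0,0,0],"jaw":10},
    {"slide":[0,0,3.0],"delta_rot":[0,0,0],"jaw":10},
    {"slide":[0,0,4.0],"delta_rot":[0,0,0],"jaw":10},
    {"slide":[0,0,4.5],"delta_rot":[0,0,0],"jaw":10},
    {"slide":[0,0,4.75],"delta_rot":[0,0,0],"jaw":10},
    {"slide":[0,0,4.8],"delta_rot":[0,0,0],"jaw":10},
    {"slide":[0,0,4.8],"delta_rot":[0,0,0],"jaw":10},
    {"slide":[0,0,4.8],"delta_rot":[0,0,0],"jaw":10},
  ],
)

```text
time: 21.52
ee_pos: [0.5378, 0.2499, 0.0135]
ee_rot: [0.511, 0.859, 0.001, 0.0]
ft_force: [-0.4, -0.2, -2.2]
opening: 0.0237
grasp_force: 30.0
```

Request:
apply_moves(
  steps=[
    {"slide":[0,0,0.05],"delta_rot":[0,0,0],"jaw":10},
    {"slide":[0,0,0.1],"delta_rot":[0,0,0],"jaw":10},
    {"slide":[0,0,0.14],"delta_rot":[0,0,0],"jaw":10},
    {"slide":[0,0,0.16],"delta_rot":[0,0,0],"jaw":10},
    {"slide":[0,0,0.16],"delta_rot":[0,0,0],"jaw":10},
  ],
)

```text
time: 22.15
ee_pos: [0.5373, 0.2495, 0.0093]
ee_rot: [0.511, 0.859, -0.0, 0.0]
ft_force: [-1.4, -2.0, 4.9]
opening: 0.0239
grasp_force: 30.0
```

Force turned upward to 4.9 N, so the handle is resting on the mat. I'll release and rise.

Request:
apply_moves(
  steps=[
    {"slide":[0,0,-0.03],"delta_rot":[0,0,0],"jaw":24},
    {"slide":[0,0,-0.03],"delta_rot":[0,0,0],"jaw":28},
    {"slide":[0,0,-0.03],"delta_rot":[0,0,0],"jaw":40},
    {"slide":[0,0,-0.03],"delta_rot":[0,0,0],"jaw":60},
    {"slide":[0,0,-0.03],"delta_rot":[0,0,0],"jaw":60},
    {"slide":[0,0,-0.5],"delta_rot":[0,0,0],"jaw":60},
    {"slide":[0,0,-1.5],"delta_rot":[0,0,0],"jaw":60},
    {"slide":[0,0,-3.5],"delta_rot":[0,0,0],"jaw":60},
    {"slide":[0,0,-5.5],"delta_rot":[0,0,0],"jaw":60},
    {"slide":[0,0,-6.5],"delta_rot":[0,0,0],"jaw":60},
    {"slide":[0,0,-6.5],"delta_rot":[0,0,0],"jaw":60},
    {"slide":[0,0,-6.5],"delta_rot":[0,0,0],"jaw":60},
  ],
)

```text
time: 23.65
ee_pos: [0.5371, 0.2491, 0.1713]
ee_rot: [0.511, 0.859, -0.0, 0.0]
ft_force: [0.5, -0.1, -0.3]
opening: 0.0598
grasp_force: 0.0
```

```bash
python3 seat.py 8
```

```text
rim y -77 39 x min/med -114.2 -105.2
rim y -60 13 x min/med -113.3 -110.6
rim y -43 16 x min/med -114.1 -110.8
rim y -26 14 x min/med -113.9 -111.1
rim y -9 15 x min/med -114.3 -111.1
rim y 8 16 x min/med -114.3 -111.1
rim y 25 18 x min/med -114.5 -111.2
rim y 42 17 x min/med -113.6 -110.5
rim y 59 18 x min/med -114.9 -111.3
rim y 76 34 x min/med -114.5 -109.1
plate 441 ((-136.19297790527344, 0.3240013122558594), (36.8071403503418, 85.19744110107422), 0.23291504383087158)
stop 57 [-129.8 -114.4]
stop 30 [-130.  -122.8]
```

View pics/s8.png

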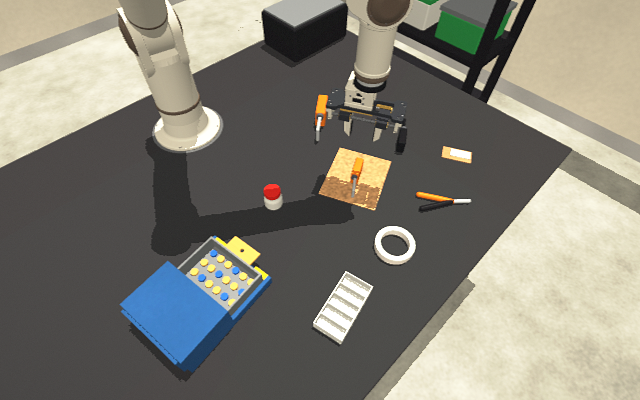

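The hook stands upright on the mat at (357,176). The tray is against the stops with its plate at (240,250), and the tape, bead box and jar have not moved. I'm handing in.

```bash
python3 -c "
from plant import env
print(env.job_done())"
```

```text
the job is handed in; nothing more can be done
None
```

I dragged the tray against both yellow stops, unhooked it and stood the hook upright back on the cork mat; the highest drag force I read was about 11 N, the bystanders are where they were, and the job was handed in at about 24 s.

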